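# Find the hidden catch of the weight case and open its drawer

## Task

The drawer of the grey calibration-weight case is locked by a catch hidden somewhere under the row of steel bars along its top. Slide closed fingertips lightly along the bars, beside the raised rail, to feel where they drop into the recess, press the catch there so that the drawer springs ajar, then draw the drawer fully out by its handle and let go. While the drawer is still shut, never press on the case with more than 25 N, and do not disturb the things standing about.

Things in the scene. Friction and masses are not known exactly. Their poses are not given: they have to be found in the camera images.
- case: Painted grey metal case fixed to the bench, 130 (x) x 240 (y) x 102 mm. Origin: centre of its underside, on the bench. x points from drawer front to back, y along the case to the left, z up. Front ledge x -65 to 0, top at z 87. Channel with the bars x 0 to 44, y -90 to +90. Raised aluminium rail behind it: edge at x 44, top at z 102.
- bar_row (a point): Middle of the top of the row of bars: (22, 0, 90) mm in the case frame, same axes. 18 identical round steel bars, 9.6 mm thick, 40 mm long along x, side by side at 10 mm pitch from y -85 to +85. Each can sink on its own weak spring (0.2 to 0.7 N), but a bed stops them at once, save over one unseen recess, 40 mm long, its middle anywhere from y -50 to +50.
- row_end (a point): Right-hand end of the row: (22, -90, 90) mm in the case frame, where a search may begin. Over the recess 4 bars (rarely 5) sink 10 mm under 1 to 2 N, then rest on the catch, which yields from about 5 N and frees the drawer 4 to 6 mm deeper, at 9 to 12 N in all; it bottoms at 17 mm. Fingertips up to 35 mm long along y fit in; the bars beside the recess stop sideways movement.
- drawer (a joint): How far the drawer is out, in m: 0 shut and locked, 0.028 to 0.045 when sprung ajar by the catch, 0.075 fully out at the stop. It moves along -x of the case, stays where left, has about 2 N of friction, and does not lock again.
- drawer_handle (a point): Middle of the drawer's handle: round bar 10 mm thick, 90 mm long along the case's y, its axis 40 mm in front of the drawer's face, at z 50 mm; (-113, 0, 50) mm in the case frame when shut, moves with the drawer. Posts 8 mm thick join it at y +-40. Can be pinched from above, fingers closing along the case's x.
- measuring_bowl: Bystander, to be left alone: grey metal measuring vessel, 91 mm across, 137 mm tall. Origin: centre of its underside.
- weight_1: Bystander, to be left alone: brass-coloured knobbed check weight, 40 mm across, 67 mm tall, beside the left end of the case. Origin: centre of its underside.
- drop_vial: Bystander, to be left alone: small dark vial, 36 mm across, 72 mm tall, beside the right end of the case. Origin: centre of its underside.
- sample_jar_1: Bystander, to be left alone: jar with a ribbed white lid, 54 mm across, 78 mm tall, to the right in front of the case. Origin: centre of its underside.

How it is judged:
By the outcome, as a careful person would: the job done as asked, in the order asked, and still so for the second after the job is handed in, with the robot touching nothing.
It also fails if it takes over 72 s, if anything falls off the work surface, if the arm or the gripper's body presses on something with over 40 N, if the wrist force passes 120 N, or if a joint passes its speed limit or range.

## Robot

A 6-joint arm with a two-finger parallel gripper is mounted at the origin on a cart in front of the work surface, level with it; the furniture and walls round the work are solid. World frame = base frame: x ahead of the robot, y to its left, z up, the work surface at z = 0. Lengths are in m, angles in rad, forces in N, time in s.
With the tool pointing down it reaches from about 0.225 to 0.725 m from the base axis. Payload 3.1 kg.
Tool frame: the origin (TCP) lies between the finger pads; the fingertips stand 22 mm ahead of it and the grasp point (between the pads) lies 3 mm ahead of it; z points along the fingers, y is the line along which they close (so a half turn about z gives the same grasp; the last joint's range is limited). The gripper opens to 85 mm and grips with 20 to 120 N. Pads are 22 mm wide; open, the fingers measure 114 mm over their backs; the gripper's body (76 mm by 85 mm) begins 54 mm behind the grasp point. The pads swing forward as they close: fully open they stand 13 mm farther back than shut.
Start: joints at [-1.242, 0.048, 0.099, 1.622, 0, 1.443], TCP at [0.232, -0.471, 0.253] pointing down, gripper open.
Joint ranges: [-2.91, 2.91], [-0.99, 1.94], [-1.21, 1.42], [-2.12, 2.29], [-1.49, 1.47], [-3.14, 3.14]. Speed limits (rad/s): [2.79, 2.79, 3.14, 3.14, 3.14, 3.14].

## Interface

Orientations are given as a rotation vector (axis times angle).
In Python, from plant import r, cams, order, status gives the robot as it stands (r), with the cameras (cams), the job (order) and the readings (status).
- The arm moves only by the tool advance, called after "Emit:" by a JSON object that holds its "api" and its "payload", one argument or row to a line. Schema: {"type":"object","properties":{"increments":{"type":"array","items":{"type":"array","items":{"type":"number"},"minItems":6,"maxItems":6},"minItems":1,"maxItems":8},"aperture":{"type":"number"},"only":{"type":"string"},"quiet":{"type":"boolean"},"lines":{"type":"string"}},"required":["increments"],"additionalProperties":false}. increments is a list of rows, 1 to 8 of them, each of 6 numbers: dx, dy, dz in shares of the most that a row can go, 1 being 50 mm, then a rotation vector rx, ry, rz in shares of 4 rad (1.0 is 4 rad); each row shifts and turns the commanded pose from where the row before left it, along the tool's axes as they then stand; what a row does not reach is not made up. A row lasts 1/10 s, in which the tool goes at most 0.05 m and 0.15 rad, less where a joint would pass 70% of its speed; a pose out of reach is approached as far as the arm can. aperture is the finger opening in m, set as the call begins (left out keeps the last). The fingers move at their own pace and stop on an object; the grip force is fixed at half the most. Time passes only in rows, so rows that do not move let the fingers close. The tool returns the time, the measured TCP pose, the force, the opening and the grip force at its end. only (a regular expression) keeps the lines of the reply that match it, lines (a string "A,B") keeps lines A to B, and quiet returns only ok. No shift or turn number may pass 1 either way. Input that does not fit is refused with a message, and nothing moves.
- status.state(): the state, without advancing time (a new reading comes with each control period).
- cams.camera(name): name is "scene" or "top" or "wrist"; returns a dict with "pixels" (480x640x3 uint8, blue, green, red), "fov_y" (degrees; the focal length in pixels is half the picture's height over the tangent of half this angle, whatever the lens; pixels are square), "cx", "cy" (the principal point, pixels), "R" (3x3) and "t" (3): a world point X has camera coordinates R X + t. Camera axes: x right, y down, z forward; pixel columns grow to the right and rows downward; lengths in m; the calibration is good to about 2 mm. A picture is of the moment at which its call begins. There is no depth.
- order.finish_job(): hands the job in; it is judged then, once.
The state is a dict: "t": time; "qpos": joint angles; "joint_vel": joint speeds; "joint_efforts": joint torques, N m; "tool_pos": TCP position; "ee_rot": TCP orientation; "ft_force": force on the tool from outside, world axes, zero at the start; "ft_torque": the same for the moment, N m; "gripper_width": finger opening in m; "gripper_force": force on a finger pad.
Only numpy, scipy, OpenCV 4.12 (cv2) and the standard library are available. Lean on these libraries where they do the work, as an engineer would, in place of code of your own. Each camera call takes 0.05 s, during which the arm holds its last target. There are 200 camera calls.

## Working session

There is one attempt and no reset: what is moved stays moved. The work goes in short steps, Python scripts to look and compute and a tool call to move; the robot and the scene stay as the last step left them, time stands still between calls to the robot, and variables do not carry over. Pictures are saved under pics/ and viewed, at most 10 in all, crops included, and the job is handed in when it is done.

```bash
ls; mkdir -p pics; python3 - <<'E'
from plant import r, cams, order, status
import cv2,numpy as np
for n in("scene","top"):
    c=cams.camera(n);cv2.imwrite(f"pics/{n}0.png",c["pixels"]);print(n,c["fov_y"],c["cx"],c["cy"],np.round(c["R"],4).tolist(),np.round(c["t"],4).tolist())
s=status.state();print(s)
E
```

```text
pics
plant.py
scene 50.90383442817509 320.73313385245797 244.32967391174176 [[-0.5288, -0.8486, 0.0137], [-0.599, 0.3617, -0.7144], [0.6013, -0.386, -0.6996]] [0.4121, 0.3271, 0.8346]
top 48.31232267365751 314.64980843476116 239.5410176948886 [[-0.0159, -0.9999, 0.0019], [-0.9837, 0.0153, -0.1793], [0.1793, -0.0047, -0.9838]] [0.1534, 0.5269, 0.9422]
{'t': 0.1, 'qpos': array([-1.24178768e+00,  4.86641190e-02,  9.77400419e-02,  1.62198133e+00,
        1.95065440e-05,  1.44302578e+00]), 'joint_vel': array([-0.00061724, -0.00100703,  0.00369274,  0.00109737,  0.00137489,
       -0.0001194 ]), 'joint_efforts': array([ 2.66037045e-03, -3.39852011e+01,  3.20935750e+01,  1.58299401e-02,
       -1.65215783e-04,  7.90110590e-06]), 'tool_pos': array([ 0.23140079, -0.47069358,  0.25223343]), 'ee_rot': array([-3.05796677e+00, -7.10810013e-01,  3.02095123e-04]), 'ft_force': array([ 0.56154743, -1.48214446,  0.19041988]), 'ft_torque': array([-0.00609682,  0.00268481, -0.00241975]), 'gripper_force': 0.0, 'gripper_width': 0.08536983504008545}
```

View pics/scene0.png

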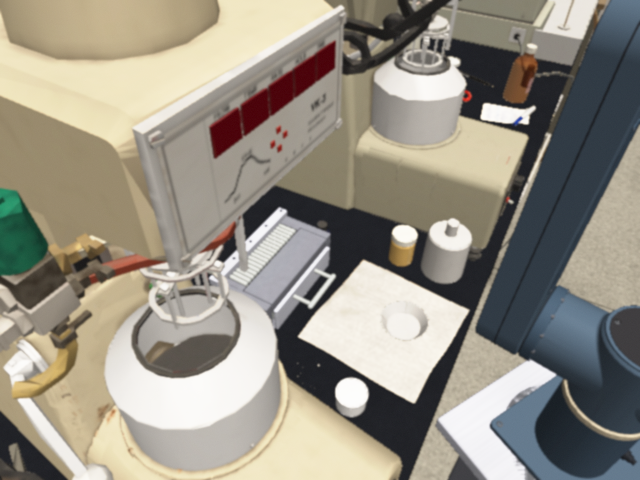

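View pics/top0.png

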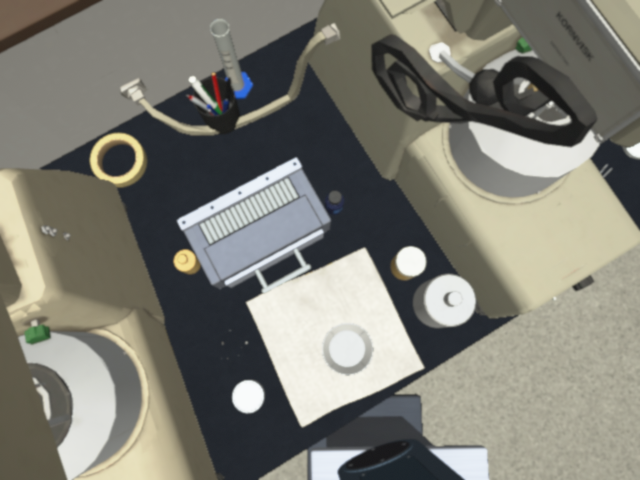

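The scene view shows the case (~270,260) partly hidden behind a display panel. In the top view the case is clear: rail from (180,222) to (298,162), bars (203,238)–(297,187), handle about (285,275), brass weight (186,262), vial (336,202), jar (410,263), measuring bowl (445,302).

```bash
python3 - <<'E'
import cv2
a=cv2.imread("pics/top0.png")[150:300,170:350]
cv2.imwrite("pics/crop0.png",cv2.resize(a,(720,600),interpolation=cv2.INTER_CUBIC))
E
```

```text
(no output)
```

View pics/crop0.png

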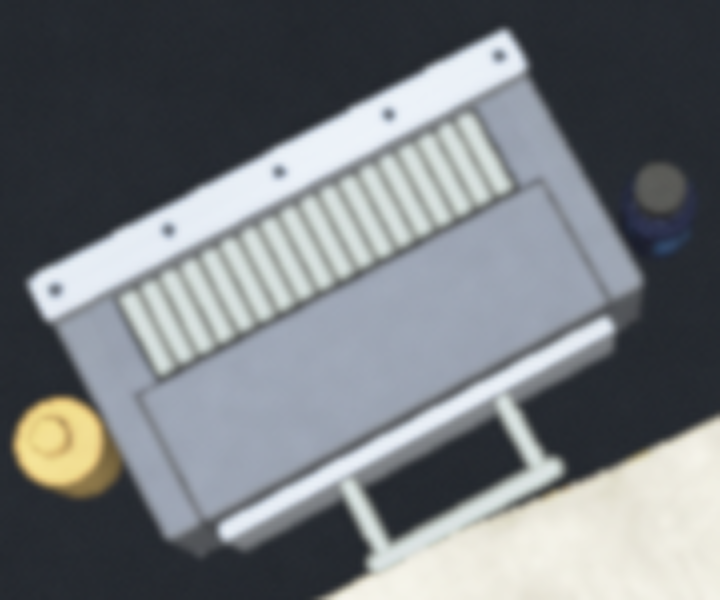

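The zoom shows rail corners (27,282),(507,28),(528,68),(50,322); bar row corners (118,297),(472,110),(515,188),(160,380); ledge front corners (165,540),(643,280); handle ends (372,565),(562,465).

```bash
cat > h.py <<'E'
from plant import r, cams, order, status
import numpy as np, cv2
from scipy.spatial.transform import Rotation as Ro
def ray(c,px,z):
    f=240/np.tan(np.radians(c["fov_y"]/2));R=np.array(c["R"]);t=np.array(c["t"])
    C=-R.T@t;d=R.T@np.array([(px[0]-c["cx"])/f,(px[1]-c["cy"])/f,1]);return C+d*(z-C[2])/d[2]
E
python3 - <<'E'
from h import *
from scipy.optimize import least_squares
c=cams.camera("top")
pts=[((27,282),65,120,102),((507,28),65,-120,102),((528,68),44,-120,102),((50,322),44,120,102),
((118,297),42,90,90),((472,110),42,-90,90),((515,188),2,-90,90),((160,380),2,90,90),((165,540),-65,120,87),((643,280),-65,-120,87),((372,565),-114,45,52),((562,465),-114,-45,52)]
W=np.array([ray(c,(p[0][0]/4+169.6,p[0][1]/4+149.6),p[3]/1e3)[:2] for p in pts]);L=np.array([[p[1],p[2]] for p in pts])/1e3
def f(v):
    a=v[2];return ((L@np.array([[np.cos(a),np.sin(a)],[-np.sin(a),np.cos(a)]]))+v[:2]-W)
s=least_squares(lambda v:f(v).ravel(),[.5,0,.4],loss='soft_l1',f_scale=.002)
print(s.x,np.degrees(s.x[2]));print(np.round(f(s.x)*1e3,1).tolist())
for n,p,z in(("bowl",(453,298),.137),("w1",(182.5,258.5),.067),("vial",(334.5,196.5),.072),("jar",(410,261),.078)): print(n,ray(c,p,z))
a=s.x[2];
for nm,q in(("end",(22,-90)),("start",(35,-70)),("mid",(22,0)),("handle",(-113,0))):
    q=np.array(q)/1e3;print(nm,s.x[0]+np.cos(a)*q[0]-np.sin(a)*q[1],s.x[1]+np.sin(a)*q[0]+np.cos(a)*q[1])
st=status.state();print(Ro.from_rotvec(st["ee_rot"]).as_matrix().round(3))
cc=cams.camera("scene");R=np.array(cc["R"]);print("scenecam",-R.T@cc["t"])
E
```

```text
[0.55754626 0.2515029  0.49063886] 28.11153566009423
[[0.5, 0.3], [0.2, 0.5], [0.5, -0.2], [0.1, 1.0], [-0.9, 0.5], [0.1, -0.4], [1.4, -0.2], [1.6, 1.0], [-1.2, -1.1], [-1.1, -1.6], [0.2, -3.3], [-1.6, 3.9]]
bowl [ 0.41149383 -0.08083693  0.137     ]
w1 [0.49470626 0.38355469 0.067     ]
vial [0.60425595 0.1075992  0.072     ]
jar [ 0.48223521 -0.02378156  0.078     ]
end 0.6193580132048049 0.18248618392597465
start 0.621400639925686 0.20625228743662913
mid 0.5769509604633638 0.2618690654419831
handle 0.45787663818935115 0.19825848632982138
[[ 0.897  0.441 -0.001]
 [ 0.441 -0.897  0.002]
 [ 0.    -0.002 -1.   ]]
scenecam [-0.08797108  0.55359045  0.81188895]
```

The manual's scale: shifts go in shares of 50 mm and turns go in shares of 4 rad. Converting my numbers, -0.01 m is -0.2, -0.15 rad is -0.0375.

```bash
cat >> h.py <<'E'
CX,CY,A=0.5575,0.2515,0.4906
def case2w(x,y): return np.array([CX+np.cos(A)*x-np.sin(A)*y, CY+np.sin(A)*x+np.cos(A)*y])
def info(target=None,yaw=True):
    s=status.state();M=Ro.from_rotvec(s["ee_rot"]);p=np.array(s["tool_pos"])
    d=p[:2]-[CX,CY];c,sn=np.cos(A),np.sin(A)
    print("t",s["t"],"pos",p.round(4),"case xy tipz",np.round([c*d[0]+sn*d[1],-sn*d[0]+c*d[1],p[2]-.022],4),"F",np.round(s["ft_force"],1),"w",round(s["gripper_width"],4),"q6",round(s["qpos"][5],2))
    if yaw:
        W=Ro.from_matrix(np.column_stack([[np.sin(A),-np.cos(A),0],[np.cos(A),np.sin(A),0],[0,0,-1]]))
        print("rot to case", (M.inv()*W).as_rotvec().round(3))
    if target is not None: print("tool d",M.inv().apply(np.array(target)-p).round(4))
E
```

Emit:
{"api": "advance", "payload": {
  "increments": [
    [0,0,-0.2,0,0,-0.0375],
    [0,0,-0.2,0,0,-0.0375],
    [0,0,-0.2,0,0,-0.0375],
    [0,0,-0.2,0,0,-0.0375],
    [0,0,-0.2,0,0,-0.0375],
    [0,0,-0.2,0,0,-0.0375],
    [0,0,-0.2,0,0,-0.0375],
    [0,0,-0.2,0,0,-0.0375]
  ],
  "aperture": 0
}}

```text
t: 1.0
tool_pos: [0.2315, -0.4711, 0.3334]
ee_rot: [-2.116, -2.321, -0.0]
ft_force: [-0.0, -0.8, -0.3]
gripper_width: -0.0001
gripper_force: 0.0
```

```bash
python3 -c "
from h import *
info([.33,-.03,.33])"
```

```text
t 1.0 pos [ 0.2315 -0.4711  0.3334] case xy tipz [-0.628  -0.4837  0.3114] F [-0.  -0.8 -0.3] w -0.0001 q6 0.24Traceback (most recent call last):
  File "<string>", line 3, in <module>
    info([.33,-.03,.33])
    ~~~~^^^^^^^^^^^^^^^^
  File "h.py", line 14, in info
    W=Ro.from_matrix(np.column_stack([[np.sin(A),-np.cos(A),0],[np.cos(A),np.sin(A),0],[0,0,-1]]))
  File "scipy/spatial/transform/_rotation.pyx", line 1143, in scipy.spatial.transform._rotation.Rotation.from_matrix
ValueError: Non-positive determinant (left-handed or null coordinate frame) in rotation matrix 0: [[ 0.4711552   0.88205032  0.        ]
 [-0.88205032  0.4711552   0.        ]
 [ 0.          0.         -1.        ]].
```

```bash
sed -i 's/\[np.sin(A),-np.cos(A),0\]/[-np.sin(A),np.cos(A),0]/' h.py
python3 -c "
from h import *
info([.33,-.03,.33])"
```

```text
t 1.0 pos [ 0.2315 -0.4711  0.3334] case xy tipz [-0.628  -0.4837  0.3114] F [-0.  -0.8 -0.3] w -0.0001 q6 0.24
rot to case [-0.    -0.001 -0.398]
tool d [0.4301 0.1387 0.0036]
```

Scaled: 0.046 m is 0.92, 0.0148 m is 0.296.

Emit:
{"api": "advance", "payload": {
  "increments": [
    [0.92,0.296,0,0,0,0],
    [0.92,0.296,0,0,0,0],
    [0.92,0.296,0,0,0,0],
    [0.92,0.296,0,0,0,0],
    [0.92,0.296,0,0,0,0],
    [0.92,0.296,0,0,0,0],
    [0.92,0.296,0,0,0,0],
    [0.92,0.296,0,0,0,0]
  ]
}}

```text
t: 1.8
tool_pos: [0.3178, -0.0926, 0.3333]
ee_rot: [2.125, 2.313, 0.001]
ft_force: [0.9, 0.3, -0.3]
gripper_width: 0.0003
gripper_force: 0.0
```

Emit:
{"api": "advance", "payload": {
  "increments": [
    [0,0,0,0,0,-0.025],
    [0,0,0,0,0,-0.025],
    [0,0,0,0,0,-0.025],
    [0,0,0,0,0,-0.0245]
  ]
}}

```text
t: 2.2
tool_pos: [0.3179, -0.0939, 0.3332]
ee_rot: [-1.617, -2.693, 0.0]
ft_force: [-1.1, -0.2, -0.0]
gripper_width: -0.0001
gripper_force: 0.0
```

```bash
python3 -c "
from h import *
print(case2w(.025,-.07))
info([*case2w(.025,-.07),.16])"
```

```text
[0.61253212 0.20153536]
t 2.2 pos [ 0.3179 -0.0939  0.3332] case xy tipz [-0.3741 -0.1918  0.3112] F [-1.1 -0.2 -0. ] w -0.0001 q6 0.59
rot to case [-0.     0.    -0.001]
tool d [0.1223 0.3989 0.1732]
```

Scaled: 0.0443 m is 0.886, 0.0136 m is 0.272.

Emit:
{"api": "advance", "payload": {
  "increments": [
    [0.272,0.886,0,0,0,0],
    [0.272,0.886,0,0,0,0],
    [0.272,0.886,0,0,0,0],
    [0.272,0.886,0,0,0,0],
    [0.272,0.886,0.3,0,0,0],
    [0.272,0.886,0.3,0,0,0],
    [0.272,0.886,0.3,0,0,0],
    [0.272,0.886,0.3,0,0,0]
  ]
}}

```text
t: 3.0
tool_pos: [0.582, 0.1685, 0.2723]
ee_rot: [1.624, 2.689, -0.0]
ft_force: [0.4, -0.1, 1.6]
gripper_width: 0.0002
gripper_force: 0.0
```

Emit:
{"api": "advance", "payload": {
  "increments": [
    [0.272,0.886,0,0,0,0],
    [0,0,0.8,0,0,0],
    [0,0,0.8,0,0,0],
    [0,0,0.4,0,0,0],
    [0,0,0,0,0,0]
  ]
}}

```text
t: 3.5
tool_pos: [0.611, 0.1991, 0.1672]
ee_rot: [-1.62, -2.683, 0.011]
ft_force: [-0.7, -0.1, -0.5]
gripper_width: 0.0
gripper_force: 0.0
```

```bash
python3 -c "
from h import *
info([*case2w(.025,-.07),.112])
cv2.imwrite('pics/top1.png',cv2.resize(cams.camera('top')['pixels'][130:310,140:380],(800,600)))"
```

```text
t 3.5 pos [0.611  0.1991 0.1672] case xy tipz [ 0.0225 -0.0715  0.1452] F [-0.7 -0.1 -0.5] w 0.0 q6 1.3
rot to case [-0.01  -0.003 -0.006]
tool d [0.0013 0.0031 0.0552]
```

View pics/top1.png

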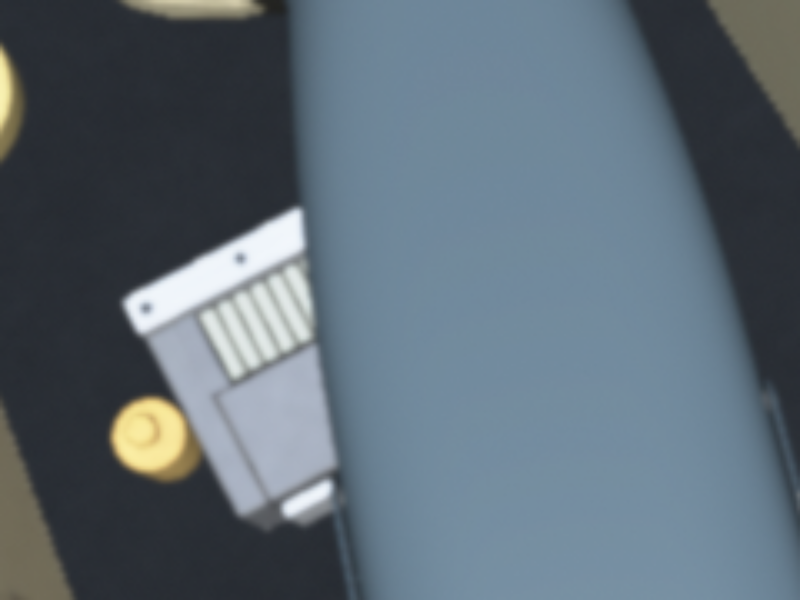

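The arm hides the right part of the case (column ~300 and up); the weight at (150,430) and left bars are undisturbed. Going down.

Emit:
{"api": "advance", "payload": {
  "increments": [
    [-0.08,0,0.3,0,0,0],
    [-0.08,0,0.3,0,0,0],
    [0,0,0.2,0,0,0],
    [0,0,0.06,0,0,0],
    [0,0,0,0,0,0],
    [0,0,0,0,0,0]
  ]
}}

```text
t: 4.15
tool_pos: [0.6178, 0.1925, 0.1308]
ee_rot: [1.624, 2.689, 0.001]
ft_force: [0.5, 0.3, 0.2]
gripper_width: -0.0002
gripper_force: 0.0
```

```bash
python3 -c "
from h import *
info([*case2w(.022,-.08),.112])"
```

```text
t 4.15 pos [0.6178 0.1925 0.1308] case xy tipz [ 0.0254 -0.0804  0.1088] F [0.5 0.3 0.2] w -0.0002 q6 1.29
rot to case [ 0.001  0.    -0.007]
tool d [ 0.0004 -0.0034  0.0188]
```

Emit:
{"api": "advance", "payload": {
  "increments": [
    [0,0,0.04,0,0,0],
    [0,0,0.04,0,0,0],
    [0,0,0.04,0,0,0],
    [0,0,0.02,0,0,0],
    [0,0,0,0,0,0]
  ]
}}

```text
t: 4.65
tool_pos: [0.6174, 0.1924, 0.123]
ee_rot: [-1.624, -2.689, 0.001]
ft_force: [1.2, -0.5, 0.3]
gripper_width: -0.0002
gripper_force: 0.0
```

```bash
python3 -c "
from h import *
info()"
```

```text
t 4.65 pos [0.6174 0.1924 0.123 ] case xy tipz [ 0.025  -0.0804  0.101 ] F [ 1.2 -0.5  0.3] w -0.0002 q6 1.29
rot to case [-0.001 -0.    -0.007]
```

Scaled: 0.003 m is 0.06, -0.002 m is -0.04.

Emit:
{"api": "advance", "payload": {
  "increments": [
    [0,-0.04,0.06,0,0,0],
    [0,0,0.06,0,0,0],
    [0,0,0.04,0,0,0],
    [0,0,0,0,0,0],
    [0,0,0,0,0,0]
  ]
}}

```text
t: 5.15
tool_pos: [0.6157, 0.1915, 0.1151]
ee_rot: [-1.624, -2.689, 0.0]
ft_force: [-0.9, 0.2, 0.6]
gripper_width: -0.0002
gripper_force: 0.0
```

Emit:
{"api": "advance", "payload": {
  "increments": [
    [0,0,0.02,0,0,0],
    [0,0,0.02,0,0,0],
    [0,0,0,0,0,0]
  ]
}}

```text
t: 5.45
tool_pos: [0.6157, 0.1915, 0.1131]
ee_rot: [-1.624, -2.689, 0.0]
ft_force: [0.1, -0.5, -0.3]
gripper_width: 0.0
gripper_force: 0.0
```

Emit:
{"api": "advance", "payload": {
  "increments": [
    [0,0,0.02,0,0,0],
    [0,0,0,0,0,0]
  ]
}}

```text
t: 5.65
tool_pos: [0.6158, 0.1915, 0.1122]
ee_rot: [-1.624, -2.689, 0.0]
ft_force: [0.4, -0.9, -0.4]
gripper_width: 0.0005
gripper_force: 0.0
```

Scaled: 0.0005 m is 0.01.

Emit:
{"api": "advance", "payload": {
  "increments": [
    [0,0,0.01,0,0,0],
    [0,0,0,0,0,0]
  ]
}}

```text
t: 5.85
tool_pos: [0.6158, 0.1915, 0.1119]
ee_rot: [-1.624, -2.689, -0.0]
ft_force: [-0.8, -0.3, 0.5]
gripper_width: 0.0002
gripper_force: 0.2
```

Emit:
{"api": "advance", "payload": {
  "increments": [
    [0,0,0.01,0,0,0],
    [0,0,0,0,0,0]
  ]
}}

```text
t: 6.05
tool_pos: [0.6159, 0.1915, 0.1118]
ee_rot: [1.624, 2.689, 0.0]
ft_force: [-0.8, -0.9, 3.2]
gripper_width: 0.0002
gripper_force: 1.1
```

Emit:
{"api": "advance", "payload": {
  "increments": [
    [0,0,0.01,0,0,0],
    [0,0,0,0,0,0]
  ]
}}

```text
t: 6.25
tool_pos: [0.6158, 0.1915, 0.1117]
ee_rot: [1.624, 2.689, 0.001]
ft_force: [-2.1, -0.4, 5.0]
gripper_width: -0.0001
gripper_force: 2.5
```

Scaled: 0.003 m is 0.06.

Emit:
{"api": "advance", "payload": {
  "increments": [
    [0.06,0,0,0,0,0],
    [0.06,0,0,0,0,0]
  ],
  "only": "pos|force"
}}

```text
tool_pos: [0.6143, 0.1959, 0.1117]
ft_force: [1.2, -2.4, 5.1]
gripper_force: 2.3
```

Emit:
{"api": "advance", "payload": {
  "increments": [
    [0.06,0,0,0,0,0],
    [0.06,0,0,0,0,0]
  ],
  "only": "pos|force"
}}

```text
tool_pos: [0.6114, 0.2018, 0.1117]
ft_force: [1.7, -4.5, 5.1]
gripper_force: 2.6
```

Emit:
{"api": "advance", "payload": {
  "increments": [
    [0.06,0,0,0,0,0],
    [0.06,0,0,0,0,0]
  ],
  "only": "pos|force"
}}

```text
tool_pos: [0.6084, 0.2073, 0.1116]
ft_force: [2.3, -2.8, 6.1]
gripper_force: 2.8
```

Scaled: 0.003 m is 0.06.

Emit:
{"api": "advance", "payload": {
  "increments": [
    [0.06,0,0,0,0,0],
    [0.06,0,0,0,0,0]
  ],
  "only": "pos|force"
}}

```text
tool_pos: [0.6055, 0.2127, 0.1116]
ft_force: [2.0, -4.0, 4.6]
gripper_force: 2.7
```

Emit:
{"api": "advance", "payload": {
  "increments": [
    [0.06,0,0,0,0,0],
    [0.06,0,0,0,0,0]
  ],
  "only": "pos|force"
}}

```text
tool_pos: [0.6008, 0.2191, 0.1098]
ft_force: [0.4, -0.4, -0.6]
gripper_force: 0.2
```

Emit:
{"api": "advance", "payload": {
  "increments": [
    [0.06,0,0,0,0,0],
    [0.06,0,0,0,0,0]
  ],
  "only": "pos|force"
}}

```text
tool_pos: [0.5982, 0.2236, 0.1096]
ft_force: [0.1, -0.8, 0.3]
gripper_force: 0.4
```

```bash
python3 -c "
from h import *
info()"
```

```text
t 7.45 pos [0.5982 0.2236 0.1096] case xy tipz [ 0.0227 -0.0438  0.0876] F [ 0.1 -0.8  0.3] w -0.0001 q6 1.34
rot to case [-0.002 -0.    -0.006]
```

Dropped near y ≈ -50: pressing here, just inside.

Scaled: 0.002 m is 0.04.

Emit:
{"api": "advance", "payload": {
  "increments": [
    [0.04,0,0.04,0,0,0],
    [0,0,0.04,0,0,0],
    [0,0,0,0,0,0]
  ],
  "only": "pos|force"
}}

```text
tool_pos: [0.5975, 0.2259, 0.1061]
ft_force: [-0.7, 1.6, 1.2]
gripper_force: 0.8
```

Emit:
{"api": "advance", "payload": {
  "increments": [
    [0,0,0.04,0,0,0],
    [0,0,0.02,0,0,0],
    [0,0,0,0,0,0]
  ],
  "only": "pos|force"
}}

```text
tool_pos: [0.5976, 0.2258, 0.1035]
ft_force: [-1.2, 3.3, 1.1]
gripper_force: 1.6
```

Emit:
{"api": "advance", "payload": {
  "increments": [
    [0,0,0.02,0,0,0],
    [0,0,0,0,0,0]
  ],
  "only": "pos|force"
}}

```text
tool_pos: [0.5976, 0.2257, 0.1026]
ft_force: [-2.1, 4.6, 0.8]
gripper_force: 2.0
```

Scaled: 0.002 m is 0.04.

Emit:
{"api": "advance", "payload": {
  "increments": [
    [0.04,0,0,0,0,0],
    [0,0,0,0,0,0]
  ],
  "only": "pos|force"
}}

```text
tool_pos: [0.5976, 0.2261, 0.103]
ft_force: [-1.4, -1.7, 0.4]
gripper_force: 0.7
```

Emit:
{"api": "advance", "payload": {
  "increments": [
    [0.04,0,0,0,0,0],
    [0,0,0,0,0,0]
  ],
  "only": "pos|force"
}}

```text
tool_pos: [0.5969, 0.2281, 0.1031]
ft_force: [0.3, -1.2, 0.1]
gripper_force: 0.6
```

Emit:
{"api": "advance", "payload": {
  "increments": [
    [0.04,0,0,0,0,0],
    [0,0,0,0,0,0]
  ],
  "only": "pos|force"
}}

```text
tool_pos: [0.5968, 0.2283, 0.1032]
ft_force: [3.3, -5.3, 1.0]
gripper_force: 3.6
```

Scaled: -0.002 m is -0.04.

Emit:
{"api": "advance", "payload": {
  "increments": [
    [-0.04,0,0,0,0,0],
    [0,0,0,0,0,0]
  ],
  "only": "pos|force"
}}

```text
tool_pos: [0.5969, 0.2282, 0.1031]
ft_force: [1.5, -2.3, 0.4]
gripper_force: 2.8
```

Emit:
{"api": "advance", "payload": {
  "increments": [
    [0,0,0.03,0,0,0],
    [0,0,0,0,0,0]
  ],
  "only": "pos|force"
}}

```text
tool_pos: [0.5969, 0.2282, 0.1021]
ft_force: [1.2, -2.6, 3.4]
gripper_force: 4.0
```

Emit:
{"api": "advance", "payload": {
  "increments": [
    [0,0,0.03,0,0,0],
    [0,0,0,0,0,0]
  ],
  "only": "pos|force"
}}

```text
tool_pos: [0.5969, 0.2283, 0.1018]
ft_force: [-0.1, -4.1, 6.8]
gripper_force: 6.1
```

Scaled: -0.001 m is -0.02.

Emit:
{"api": "advance", "payload": {
  "increments": [
    [-0.02,0,0.02,0,0,0],
    [0,0,0.02,0,0,0],
    [0,0,0,0,0,0]
  ],
  "only": "pos|force"
}}

```text
tool_pos: [0.597, 0.2282, 0.1007]
ft_force: [-2.8, -2.4, 10.1]
gripper_force: 7.2
```

Emit:
{"api": "advance", "payload": {
  "increments": [
    [0,0,0.02,0,0,0],
    [0,0,0,0,0,0]
  ],
  "only": "pos|force"
}}

```text
tool_pos: [0.5969, 0.2282, 0.1]
ft_force: [-2.2, -4.0, 11.5]
gripper_force: 7.6
```

Emit:
{"api": "advance", "payload": {
  "increments": [
    [0,0,0.02,0,0,0],
    [0,0,0,0,0,0]
  ],
  "only": "pos|force"
}}

```text
tool_pos: [0.5969, 0.2282, 0.0991]
ft_force: [-3.0, -3.0, 12.1]
gripper_force: 7.8
```

Scaled: -0.001 m is -0.02, -0.0005 m is -0.01.

Emit:
{"api": "advance", "payload": {
  "increments": [
    [-0.01,-0.02,0.02,0,0,0],
    [0,0,0,0,0,0]
  ],
  "only": "pos|force"
}}

```text
tool_pos: [0.5969, 0.2281, 0.0985]
ft_force: [-2.5, -2.2, 12.2]
gripper_force: 7.7
```

Emit:
{"api": "advance", "payload": {
  "increments": [
    [0,0,0.02,0,0,0],
    [0,0,0,0,0,0]
  ],
  "only": "pos|force"
}}

```text
tool_pos: [0.5969, 0.2281, 0.0972]
ft_force: [-0.9, -1.3, 9.8]
gripper_force: 6.6
```

Emit:
{"api": "advance", "payload": {
  "increments": [
    [0,0,0.02,0,0,0],
    [0,0,0,0,0,0]
  ],
  "only": "pos|force"
}}

```text
tool_pos: [0.5969, 0.2281, 0.0961]
ft_force: [-0.7, -0.0, 10.4]
gripper_force: 7.3
```

Emit:
{"api": "advance", "payload": {
  "increments": [
    [0,0,0.014,0,0,0],
    [0,0,0,0,0,0]
  ],
  "only": "pos|force"
}}

```text
tool_pos: [0.5969, 0.2281, 0.0956]
ft_force: [-1.7, -1.0, 11.4]
gripper_force: 7.6
```

```bash
python3 -c "
from h import *
a=cams.camera('top')['pixels'][200:350,200:400];b=cams.camera('wrist')['pixels']
cv2.imwrite('pics/c2.png',np.hstack([cv2.resize(a,(400,300)),cv2.resize(b,(400,300))]))"
```

```text
(no output)
```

View pics/c2.png

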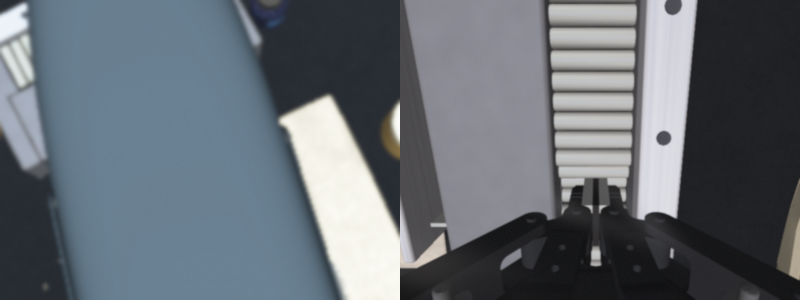

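The wrist view shows the tips sunk in the bars at (595,190) and a handle end at (440,225); not conclusive. Lifting to look.

Scaled: -0.04 m is -0.8, -0.02 m is -0.4.

Emit:
{"api": "advance", "payload": {
  "increments": [
    [0,0,-0.2,0,0,0],
    [0,0,-0.2,0,0,0],
    [0,0,-0.4,0,0,0],
    [0,0,-0.8,0,0,0],
    [0,0,-0.8,0,0,0]
  ]
}}

```text
t: 11.55
tool_pos: [0.5941, 0.2273, 0.2109]
ee_rot: [-1.621, -2.685, 0.005]
ft_force: [0.6, 0.6, -0.3]
gripper_width: -0.0005
gripper_force: 0.0
```

Emit:
{"api": "advance", "payload": {
  "increments": [
    [0,-0.6,0,0,0,0],
    [0,-0.9,0,0,0,0],
    [0,-0.9,0,0,0,0],
    [0,-0.9,0,0,0,0],
    [0,-0.9,0,0,0,0],
    [0,0,0,0,0,0],
    [0,0,0,0,0,0]
  ],
  "aperture": 0.05
}}

```text
t: 12.25
tool_pos: [0.4089, 0.1293, 0.2115]
ee_rot: [-1.624, -2.688, -0.001]
ft_force: [0.4, 0.4, -0.4]
gripper_width: 0.0501
gripper_force: 0.0
```

```bash
python3 -c "
from h import *
info()
a=cams.camera('top')['pixels'][200:350,200:400];b=cams.camera('wrist')['pixels']
cv2.imwrite('pics/c3.png',np.hstack([cv2.resize(a,(400,300)),cv2.resize(b,(400,300))]))"
```

```text
t 12.25 pos [0.4089 0.1293 0.2115] case xy tipz [-0.1886 -0.0377  0.1895] F [ 0.4  0.4 -0.4] w 0.0501 q6 1.24
rot to case [-0.    -0.001 -0.007]
```

View pics/c3.png

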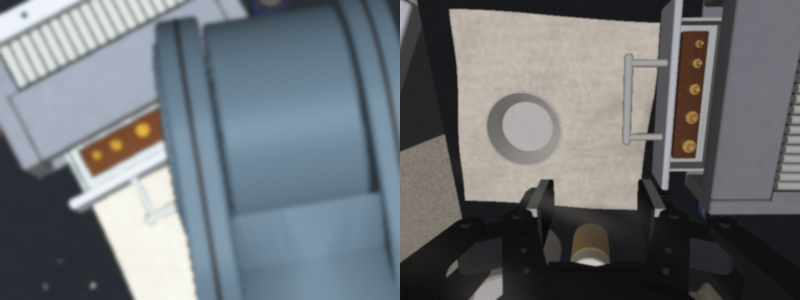

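The drawer is ajar with brass weights visible; in the wrist view the handle bar runs (628,57)–(628,142), i.e. full-size (365,91)–(365,227).

```bash

python3 -c "
from h import *
c=cams.camera('wrist')
P=[ray(c,p,.052) for p in((365,91),(365,227))]
for p in P:
  d=p[:2]-[CX,CY];print(p,np.cos(A)*d[0]+np.sin(A)*d[1],-np.sin(A)*d[0]+np.cos(A)*d[1])
m=(P[0]+P[1])/2
info([m[0],m[1],.053])"
```

```text
[0.40102739 0.22167296 0.052     ] -0.15206988126742219 0.047413932781963486
[0.44681839 0.14169995 0.052     ] -0.14935961780369186 -0.04470095733848588
t 12.4 pos [0.4111 0.1297 0.2123] case xy tipz [-0.1865 -0.0384  0.1903] F [ 0.8 -0.1  0.2] w 0.0496 q6 1.24
rot to case [ 0.001 -0.    -0.006]
tool d [0.0399 0.0354 0.1593]
```

Scaled: 0.03 m is 0.6, 0.013 m is 0.26, -0.006 rad is -0.0015.

Emit:
{"api": "advance", "payload": {
  "increments": [
    [0.26,0.24,0,0,0,-0.0015],
    [0.26,0.24,0,0,0,0],
    [0.26,0.23,0,0,0,0],
    [0,0,0.6,0,0,0],
    [0,0,0.6,0,0,0],
    [0,0,0.6,0,0,0],
    [0,0,0,0,0,0],
    [0,0,0,0,0,0]
  ],
  "aperture": 0.03
}}

```text
t: 13.2
tool_pos: [0.4235, 0.1806, 0.1219]
ee_rot: [-1.615, -2.693, 0.002]
ft_force: [0.5, 0.6, 1.1]
gripper_width: 0.0299
gripper_force: 0.0
```

```bash
python3 -c "
from h import *
c=cams.camera('wrist')
info([*case2w(-.151,0),.056])
cv2.imwrite('pics/w4.png',c['pixels'])"
```

```text
t 13.25 pos [0.4245 0.1808 0.1233] case xy tipz [-0.1507  0.0003  0.1013] F [ 1.8  0.1 -0.1] w 0.0301 q6 1.34
rot to case [ 0.001  0.    -0.   ]
tool d [-0.0003 -0.0004  0.0673]
```

View pics/w4.png

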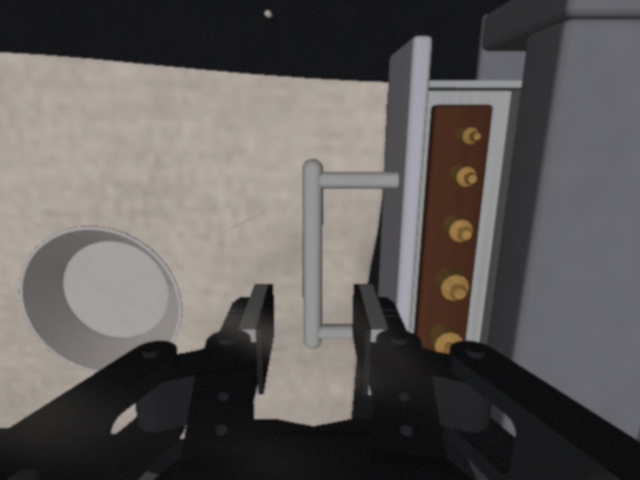

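The handle bar (column 312) is centred between the pads (265–362), with the drawer front at column ~400–430. I narrow the opening a bit for clearance and descend.

Scaled: 0.015 m is 0.3.

Emit:
{"api": "advance", "payload": {
  "increments": [
    [0,0,0.3,0,0,0],
    [0,0,0.3,0,0,0],
    [0,0,0,0,0,0],
    [0,0,0,0,0,0]
  ],
  "aperture": 0.024
}}

```text
t: 13.65
tool_pos: [0.4245, 0.1806, 0.0939]
ee_rot: [1.615, 2.692, 0.003]
ft_force: [0.8, 0.5, -0.3]
gripper_width: 0.0239
gripper_force: 0.0
```

Emit:
{"api": "advance", "payload": {
  "increments": [
    [0,0,0.2,0,0,0],
    [0,0,0.2,0,0,0],
    [0,0,0,0,0,0]
  ]
}}

```text
t: 13.95
tool_pos: [0.4221, 0.1799, 0.0705]
ee_rot: [-1.615, -2.692, 0.003]
ft_force: [-0.5, -0.2, -0.0]
gripper_width: 0.0235
gripper_force: 0.0
```

Emit:
{"api": "advance", "payload": {
  "increments": [
    [0,0,0.2,0,0,0],
    [0,0,0.12,0,0,0],
    [0,0,0,0,0,0],
    [0,0,0,0,0,0]
  ]
}}

```text
t: 14.35
tool_pos: [0.423, 0.1802, 0.0558]
ee_rot: [-1.616, -2.693, 0.001]
ft_force: [0.2, -0.3, -0.6]
gripper_width: 0.0237
gripper_force: 0.0
```

Emit:
{"api": "advance", "payload": {
  "increments": [
    [0,0,0,0,0,0],
    [0,0,0,0,0,0],
    [0,0,0,0,0,0],
    [0,0,0,0,0,0]
  ],
  "aperture": 0
}}

```text
t: 14.75
tool_pos: [0.4235, 0.1803, 0.0565]
ee_rot: [1.616, 2.694, 0.001]
ft_force: [-0.8, 0.7, 1.6]
gripper_width: 0.0076
gripper_force: 58.5
```

Emit:
{"api": "advance", "payload": {
  "increments": [
    [0,-0.1,0,0,0,0],
    [0,-0.16,0,0,0,0],
    [0,-0.16,0,0,0,0],
    [0,-0.12,0,0,0,0],
    [0,-0.06,0,0,0,0],
    [0,0,0,0,0,0]
  ]
}}

```text
t: 15.35
tool_pos: [0.3961, 0.1657, 0.0565]
ee_rot: [-1.617, -2.694, 0.001]
ft_force: [-1.9, -0.5, 5.2]
gripper_width: 0.0076
gripper_force: 59.4
```

Emit:
{"api": "advance", "payload": {
  "increments": [
    [0,-0.04,0,0,0,0],
    [0,-0.04,0,0,0,0],
    [0,0,0,0,0,0]
  ]
}}

```text
t: 15.65
tool_pos: [0.3934, 0.1643, 0.0565]
ee_rot: [1.616, 2.694, 0.001]
ft_force: [0.1, 1.2, 4.9]
gripper_width: 0.0076
gripper_force: 59.4
```

```bash
python3 -c "
from h import *
info()"
```

```text
t 15.65 pos [0.3934 0.1643 0.0565] case xy tipz [-0.1858  0.0004  0.0345] F [0.1 1.2 4.9] w 0.0076 q6 1.32
rot to case [ 0.001  0.    -0.001]
```

Scaled: -0.002 m is -0.04.

Emit:
{"api": "advance", "payload": {
  "increments": [
    [0,-0.04,0,0,0,0],
    [0,0,0,0,0,0]
  ],
  "only": "pos|force"
}}

```text
tool_pos: [0.3921, 0.1636, 0.0565]
ft_force: [2.7, 2.8, 3.4]
gripper_force: 59.4
```

Emit:
{"api": "advance", "payload": {
  "increments": [
    [0,-0.04,0,0,0,0],
    [0,0,0,0,0,0]
  ],
  "only": "pos|force"
}}

```text
tool_pos: [0.392, 0.1636, 0.0565]
ft_force: [7.1, 4.9, -1.0]
gripper_force: 59.0
```

Emit:
{"api": "advance", "payload": {
  "increments": [
    [0,-0.04,0,0,0,0],
    [0,0,0,0,0,0]
  ],
  "only": "pos|force"
}}

```text
tool_pos: [0.392, 0.1635, 0.0566]
ft_force: [10.0, 7.5, -5.7]
gripper_force: 58.6
```

At the stop. Release and lift away.

Scaled: 0.003 m is 0.06.

Emit:
{"api": "advance", "payload": {
  "increments": [
    [0,0.06,0,0,0,0],
    [0,0,0,0,0,0],
    [0,0,0,0,0,0],
    [0,0,0,0,0,0]
  ],
  "aperture": 0.024
}}

```text
t: 16.65
tool_pos: [0.3895, 0.1624, 0.0553]
ee_rot: [-1.616, -2.692, 0.004]
ft_force: [0.3, -0.5, -0.1]
gripper_width: 0.0242
gripper_force: 0.0
```

Emit:
{"api": "advance", "payload": {
  "increments": [
    [0,0,-0.2,0,0,0],
    [0,0,-0.2,0,0,0],
    [0,0,-0.4,0,0,0],
    [0,0,-0.8,0,0,0],
    [0,0,-0.9,0,0,0],
    [0,0,-0.8,0,0,0],
    [0,-0.6,-0.4,0,0,0],
    [0,0,0,0,0,0]
  ]
}}

```text
t: 17.45
tool_pos: [0.3645, 0.1485, 0.2469]
ee_rot: [1.614, 2.688, 0.008]
ft_force: [0.8, 0.0, -0.5]
gripper_width: 0.0239
gripper_force: 0.0
```

Emit:
{"api": "advance", "payload": {
  "increments": [
    [-0.8,-0.4,-0.4,0,0,0],
    [-0.8,-0.4,0,0,0,0],
    [-0.8,-0.4,0,0,0,0],
    [-0.8,-0.2,0,0,0,0],
    [-0.8,-0.2,0,0,0,0],
    [0,0,0,0,0,0],
    [0,0,0,0,0,0]
  ]
}}

```text
t: 18.15
tool_pos: [0.3876, -0.066, 0.2608]
ee_rot: [-1.619, -2.691, -0.0]
ft_force: [-0.5, -0.0, -0.3]
gripper_width: 0.0243
gripper_force: 0.0
```

```bash
python3 -c "
from h import *
info()
cv2.imwrite('pics/t5.png',cams.camera('top')['pixels'])"
```

```text
t 18.15 pos [ 0.3876 -0.066   0.2608] case xy tipz [-0.2995 -0.2     0.2388] F [-0.5 -0.  -0.3] w 0.0243 q6 0.74
rot to case [-0.    -0.001 -0.003]
```

View pics/t5.png

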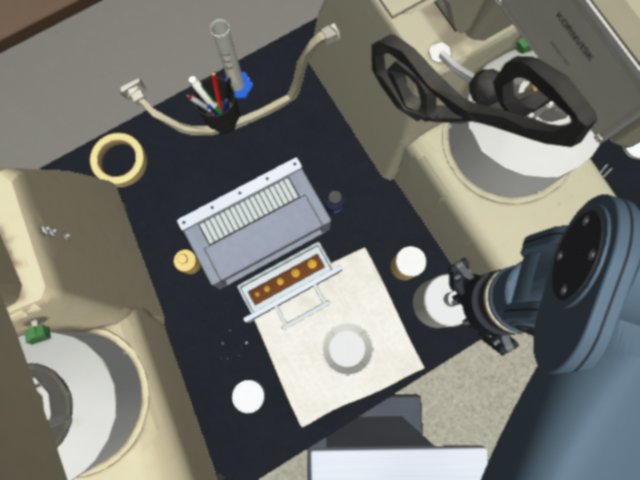

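The drawer stands open (handle about (284,327)–(327,303)); the weight, vial, jar and bowl are where they were, and the gripper hovers clear above the bowl.

```bash
python3 -c "
from h import *
c=cams.camera('top');p=ray(c,(305.5,315.5),.052);d=p[:2]-[CX,CY];x=np.cos(A)*d[0]+np.sin(A)*d[1];print(x,-.113-x)
if -.113-x>.069: print(order.finish_job())"
```

```text
-0.18897605088770963 0.07597605088770963
the job is handed in; nothing more can be done
None
```

The job is handed in: I found the catch at about y −40 mm and pressed it with about 13 N at most. The drawer sprang ajar, I drew it out to its stop (about 75 mm) and released it, and the last picture showed nothing else disturbed.

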